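# Load the tube incubator, shut its drawer and clamp it

### The job

Stand the tube carrier (the rack with the carrying bar) in the incubator's open drawer, then push the drawer smoothly, without slamming it, fully home until its catch seats. Then flip the clamp lever over its centre towards the drawer front so that it snaps down and clamps the drawer; leave the other things on the bench where they are.

Things in the scene. Friction and masses are not known exactly. Their poses are not given: they have to be found in the camera images.
- carrier_grip (a point): Centre of the carrying bar of the navy tube carrier (350 g or so, loose). The carrier is a block 140 (its x) x 66 (y) x 42 mm with two rows of white tube caps up to 54 mm; above it along x runs the upright bar, 120 long, 12 thick (y), from 78 to 100 mm above the underside. This point is 89 mm above the underside, over the centre; z is up. The bar is the place to grasp, from above, fingers closing along y. Only this rack has a bar.
- drawer_floor (a point): Centre of the drawer's inner floor, 42 mm above the bench, moving with the drawer. The drawer opens towards this frame's -x and is pushed shut towards +x; y lies across, z up. The inner space is 100 (x) x 170 (y) mm, so the carrier stands in it with its long side along y, either way round, with about 15 mm spare all round; side and rear walls are 22 mm high, 6 thick.
- drawer_bar (a point): Middle of the outer face of the drawer's steel pull bar, axes as drawer_floor; 104 mm to -x of drawer_floor, 95 mm above the bench. The bar is 130 long (y), 12 thick (x), 24 mm high; its outer face stands 42 mm before the flat grey panel (226 wide, top 150 mm above the bench), so fingers pointing down can push it to +x. The white housing behind is 240 wide, 228 deep, 165 mm high.
- drawer (a joint): Drawer opening in m: 0 fully home, up to 0.19. It slides with about 1 N friction. A spring catch resists with up to about 7 N from 20 mm open to 9 mm (let go there, the drawer springs back out); inside about 7 mm the catch draws it home to 0 and holds it.
- clamp (a joint): Clamp lever angle in rad: 0 open (handle leans 40 degrees back over the housing, held by its spring), 1.83 clamped (handle leans 65 degrees forward over the drawer front, its rubber foot before the panel). Dead centre is at 0.75, near upright; short of it the lever springs back to 0, past it it snaps to 1.83 by itself. The push needed at the tip is about 3 N at first, falling to zero at dead centre.
- clamp_tip (a point): Centre of the lever's cross-bar grip (black, 68 mm long across, 18 mm thick), 95 mm from the pivot; it turns with the lever. When open it is about 247 mm above the bench and 61 mm to +x of the pivot, free all round; push it from behind, towards the drawer's -x.
- clamp_pivot (a point): Pivot of the clamp lever, fixed on the housing's top front edge, 174 mm above the bench, axes as drawer_floor; it is 98 mm to +y of the drawer's middle and 16 mm before the shut panel's face. The lever turns about y. The bracket is 34 mm wide (y), top 190 mm above the bench. The open lever's foot sticks out 45 mm to -x of the pivot, 165 to 190 mm above the bench.
- tip_box: Bystander: closed pipette-tip box, 122 x 82 x 69 mm, navy base and paler lid, no handle. Origin at the centre of its underside; leave it alone.
- low_rack: Bystander: low navy rack, 140 x 60 x 32 mm, no carrying bar. Origin at the centre of its underside; leave it alone.
- well_plate: Bystander: black well plate, 127 x 85 x 15 mm. Origin at the centre of its underside; leave it alone.
- spray_bottle: Bystander: spray bottle, 84 mm across, 215 mm tall. Origin at the centre of its underside; leave it alone.
- amber_jar: Bystander: amber jar, 60 mm across, 85 mm tall. Origin at the centre of its underside; leave it alone.
- white_jar: Bystander: white jar, 60 mm across, 75 mm tall. Origin at the centre of its underside; leave it alone.

How it is judged:
By the outcome, as a careful person would: the job done as asked, in the order asked, and still so for the second after the job is handed in, with the robot touching nothing.
It also fails if it takes over 69 s, if anything falls off the work surface, if the arm or the gripper's body presses on something with over 40 N, if the wrist force passes 120 N, or if a joint passes its speed limit or range.

### The arm

A 6-joint arm with a two-finger parallel gripper is mounted at the origin on the work surface. World frame = base frame: x ahead of the robot, y to its left, z up, the work surface at z = 0. Lengths are in m, angles in degrees, forces in N, time in s.
With the tool pointing down it reaches from about 0.375 to 0.9 m from the base axis. Payload 3.1 kg.
Tool frame: the origin (TCP) lies on the centre line of the jaws, within the pads' length; the fingertips stand 25 mm ahead of it and the grasp point (between the pads) lies 6 mm ahead of it; z points along the fingers, y is the line along which they close (so a half turn about z gives the same grasp; the last joint's range is limited). The gripper opens to 87 mm and grips with 3 to 60 N. Pads are 19 mm wide; open, the fingers measure 117 mm over their backs; the gripper's body (75 mm by 190 mm) begins 51 mm behind the grasp point.
Start: joints at [66.434, 30.224, 82.088, -0, 67.689, -10.227], TCP at [0.144, 0.608, 0.217] pointing down, gripper open.
Joint ranges: [-176.69, 176.69], [-43.24, 126.21], [12.49, 139.97], [-82, 262], [0, 151.66], [-163.58, 163.58]. Speed limits (degrees/s): [159.86, 159.86, 180, 180, 180, 180].

### API

Orientations are given as a 3x3 rotation matrix whose columns are the frame's x, y, z axes.
In Python, from rig import * gives the robot as it stands.
- The arm moves only by the tool step_arm, never from a script. Its argument "steps" is a list of rows, each a list of 7 numbers: the shift along the tool's x, y, z normalised to -1 to 1, where 1 is 0.3 m, then the turn, a rotation vector about the tool's x, y, z normalised to -1 to 1, where 1 is 45 degrees, then the gripper's target within -1 to 1 (shut at 1, half-way at 0, fully open at -1). A call has 1 to 8 rows; each row is the pose to reach, as a shift and turn from the pose commanded when the call began, along the tool's axes at that moment; what a row does not reach only later rows make up. A row lasts 1/12 s, in which the tool goes at most 41.7 mm and 7.16 degrees, less where a joint would pass 70% of its speed; a pose out of reach is approached as far as the arm can. A call with a number of a shift or a turn outside -1 to 1 is refused whole. A call with a gripper value outside its range is refused whole. The fingers move at their own pace and stop on an object; the grip force is fixed at half the most. Time passes only in rows, so rows that repeat a pose let the fingers close. It gives the time, the measured TCP pose, the force, the opening and the grip force at its end, in the units of the state.
- read_state(): the state, without advancing time (a new reading comes with each control period).
- capture(name): name is "side" or "top"; returns a dict with "image" (480x640x3 uint8, red, green, blue), "vertical_fov" (degrees; the focal length in pixels is half the picture's height over the tangent of half this angle, whatever the lens; pixels are square), "cx", "cy" (the principal point, pixels), "world_from_camera" (4x4, takes a point from camera to world coordinates). Camera axes: x right, y down, z forward; pixel columns grow to the right and rows downward; lengths in m; the calibration is good to about 2 mm. A picture is of the moment at which its call begins. There is no depth.
- hand_in(): hands the job in; it is judged then, once.
The state is a dict: "time_s": time; "joint_positions": joint angles; "qvel": joint speeds; "tau": joint torques, N m; "position": TCP position; "tcp_rot": TCP orientation; "force": force on the tool from outside, world axes, zero at the start; "moment": the same for the moment, N m; "opening": opening from 0.0 (shut) to 1.0 (fully open); "grasp_force": force on a finger pad.
Only numpy, scipy, OpenCV 4.12 (cv2) and the standard library are available. Lean on these libraries where they do the work, as an engineer would, in place of code of your own. Each camera call takes 0.05 s, during which the arm holds its last target. There are 200 camera calls.

## Working session

There is one attempt and no reset: what is moved stays moved. The work goes in short steps, Python scripts to look and compute and a tool call to move; the robot and the scene stay as the last step left them, time stands still between calls to the robot, and variables do not carry over. Pictures are saved under pics/ and viewed, at most 10 in all, crops included, and the job is handed in when it is done.

Besides the shell and the picture viewer there is one more tool, called after "Emit:" by a JSON object that holds its "op" and its "data". step_arm: Moves the arm, as the interface text tells. Scaled input: -1 to 1 covers 0.3 m each way for a shift and 45 degrees each way for a turn. Its arguments: {"type":"object","properties":{"steps":{"type":"array"}},"required":["steps"]}

```bash
mkdir -p pics && cat > h.py <<'E'
from rig import *
import numpy as np, cv2
def cam(n):
    c=capture(n); c['f']=c['image'].shape[0]/2/np.tan(np.radians(c['vertical_fov'])/2); return c
def ray(c,u,v):
    T=np.array(c['world_from_camera']); d=T[:3,:3]@np.array([(u-c['cx'])/c['f'],(v-c['cy'])/c['f'],1]); return T[:3,3],d/np.linalg.norm(d)
def onz(c,u,v,z):
    o,d=ray(c,u,v); return o+d*(z-o[2])/d[2]
def proj(c,p):
    T=np.array(c['world_from_camera']); q=T[:3,:3].T@(np.array(p)-T[:3,3]); return q[:2]/q[2]*c['f']+[c['cx'],c['cy']]
E
python3 - <<'E'
from h import *
for n in ('top','side'):
    c=cam(n); cv2.imwrite(f'pics/{n}0.png',c['image'][:,:,::-1]); print(n,c['f'],c['cx'],c['cy'],np.round(c['world_from_camera'],3).tolist())
s=read_state(); print(s)
E
```

```text
top 565.4606992249521 318.56321822562836 227.86005055812217 [[0.003, -0.981, 0.194, 0.257], [-1.0, -0.004, -0.002, -0.1], [0.002, -0.194, -0.981, 1.614], [0.0, 0.0, 0.0, 1.0]]
side 440.77752437394264 320.2474698805656 237.16929102044355 [[-0.984, -0.14, 0.109, 0.44], [-0.176, 0.709, -0.682, 0.663], [0.018, -0.691, -0.723, 0.969], [0.0, 0.0, 0.0, 1.0]]
{'time_s': 0.1, 'joint_positions': array([ 6.64332923e+01,  3.02732924e+01,  8.21504463e+01, -2.29020904e-03,
        6.76897432e+01, -1.02281105e+01]), 'qvel': array([ 0.00341537, -0.0229414 , -0.16971137,  0.04153347,  0.06578309,
        0.04992708]), 'tau': array([-2.37857648e-04, -4.40986347e+01, -1.77151787e+01,  6.34587044e-02,
        5.34368400e-02, -1.45500968e-05]), 'position': array([0.14390312, 0.6075022 , 0.21606545]), 'tcp_rot': array([[-9.73027069e-01,  2.30689723e-01, -7.57993447e-04],
       [ 2.30690753e-01,  9.73025399e-01, -1.83022119e-03],
       [ 3.15333656e-04, -1.95571684e-03, -9.99998038e-01]]), 'force': array([-0.82960056, -0.24371203,  0.64628268]), 'moment': array([-0.04473872, -0.02044354,  0.04002319]), 'grasp_force': 0.0, 'opening': 1.0006034038652882}
```

View pics/top0.png

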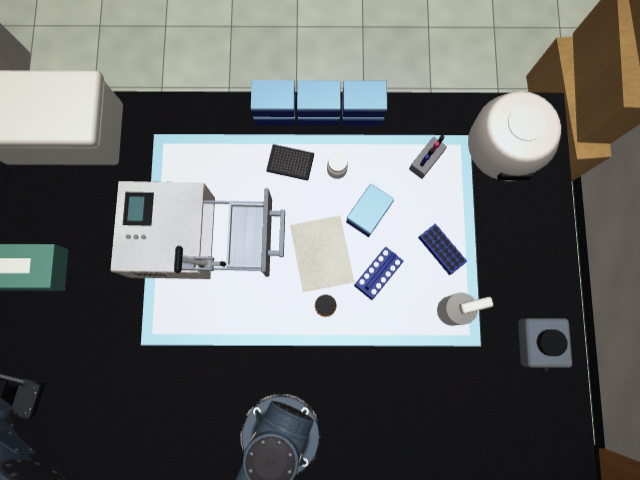

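View pics/side0.png

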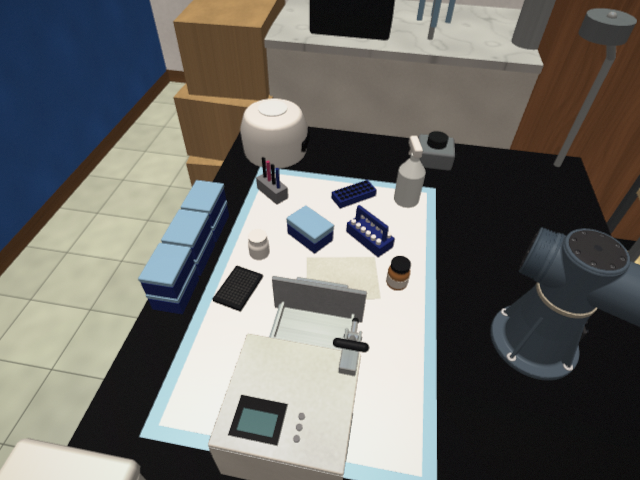

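```bash
python3 - <<'E'
from h import *
a=cv2.imread('pics/top0.png');b=cv2.imread('pics/side0.png')
r=lambda i,k:cv2.resize(i,None,fx=k,fy=k,interpolation=cv2.INTER_CUBIC)
cv2.imwrite('pics/c1.png',r(a[175:310,105:305],4))
x=r(b[195:265,330:405],5); y=r(a[240:305,345:412],5)
m=np.zeros((350,800,3),np.uint8); m[:350,:375]=x[:350]; m[:325,400:735]=y
cv2.imwrite('pics/c2.png',m)
cv2.imwrite('pics/c3.png',r(b[265:385,225:385],5))
# carrier mask
for n,im,roi in (('top',a,(345,240,412,305)),('side',b,(340,200,400,262))):
    x0,y0,x1,y1=roi; s=im[y0:y1,x0:x1].astype(int)
    navy=((s[:,:,0]>s[:,:,2]+40)&(s[:,:,2]<70)).astype(np.uint8)
    cs,_=cv2.findContours(navy,0,2); k=max(cs,key=cv2.contourArea); rc=cv2.minAreaRect(k+np.array([x0,y0]))
    print(n,rc)
E
```

```text
top ((379.7841796875, 271.4736328125), (7.795858383178711, 46.18275833129883), 36.32682418823242)
side ((368.0542907714844, 236.44793701171875), (48.701515197753906, 15.067872047424316), 19.653823852539062)
```

View pics/c1.png

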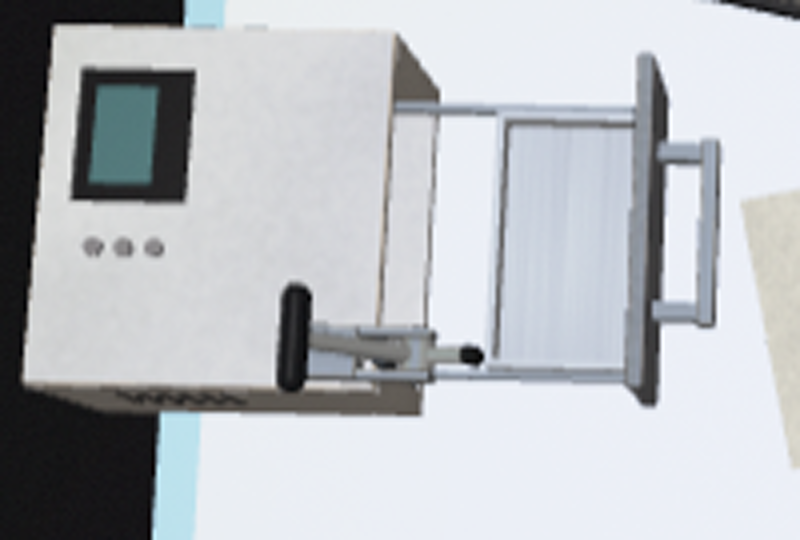

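View pics/c2.png

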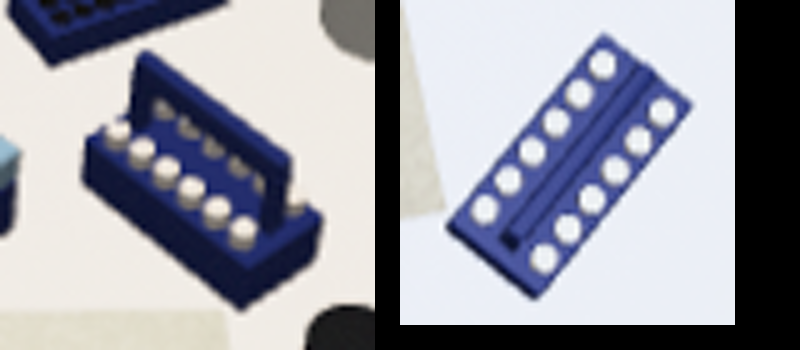

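View pics/c3.png

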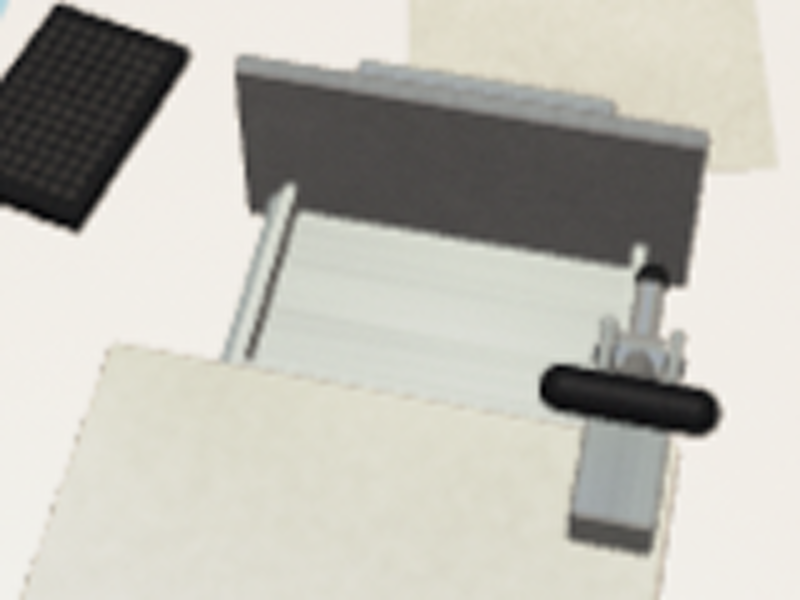

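```bash
python3 - <<'E'
from h import *
c=cam('top'); s=cam('side')
P=lambda u,v,z:onz(c,105+(u+.5)/4-.5,175+(v+.5)/4-.5,z)
C=lambda u,v,z:onz(c,345+(u+.5)/5-.5,240+(v+.5)/5-.5,z)
S=lambda u,v,z:onz(s,225+(u+.5)/5-.5,265+(v+.5)/5-.5,z)
ang=lambda p:np.degrees(np.arctan2(p[1],p[0]))
# carrier
k=[C(*q,.054) for q in((203,65),(84,210),(262,110),(144,258))]
print('carrier',np.mean(k,0),ang(k[0]-k[1]),ang(k[2]-k[3]), np.linalg.norm(k[0]-k[1]),np.linalg.norm(k[0]-k[2]))
b=[C(*q,.1) for q in((247,70),(112,240))]; print('bar',np.mean(b,0),ang(b[0]-b[1]),np.linalg.norm(b[0]-b[1]))
# housing
H=[P(*q,.165) for q in((53,25),(393,32),(382,385),(25,382))]
for p in H: print('H',p)
print('edges',ang(H[0]-H[1]),ang(H[3]-H[2]),'front',ang(H[1]-H[2]),np.linalg.norm(H[1]-H[2]))
B=[P(718,140,.107),P(714,325,.107)]; print('pull',B,np.mean(B,0),ang(B[0]-B[1]),np.linalg.norm(B[0]-B[1]))
L=[P(638,57,.15),P(626,388,.15)]; print('panel rear top',L,np.mean(L,0),ang(L[0]-L[1]),np.linalg.norm(L[0]-L[1]))
L=[S(237,60,.15),S(709,137,.15)]; print('side panel rear top',L,np.mean(L,0),ang(L[0]-L[1]),np.linalg.norm(L[0]-L[1]))
F=[P(503,118,.064),P(497,358,.064)]; print('rear wall inner top',F,ang(F[0]-F[1]))
T=[P(295,288,.247),P(290,387,.247)]; print('tip top',T,np.mean(T,0))
T=[S(545,385,.247),S(717,410,.247)]; print('tip side',T,np.mean(T,0))
E
```

```text
carrier [ 0.44172858 -0.27083564  0.054     ] -39.668597442017266 -39.10411723971679 0.10542572870630683 0.04096341447915864
bar [ 0.43945054 -0.26928083  0.1       ] -38.884232254891856 0.11833038516751028
H [0.66793685 0.43088299 0.165     ]
H [0.66402591 0.20527614 0.165     ]
H [0.42897719 0.2022612  0.165     ]
H [0.43008763 0.43175522 0.165     ]
edges 89.0068663320297 89.7227663513007 front 0.7348846372944936 0.23506805905441489
pull [array([ 0.6047828 , -0.00777619,  0.107     ]), array([ 0.47717165, -0.00701499,  0.107     ])] [ 0.54097722 -0.00739559  0.107     ] -0.3417643744310629 0.12761341694925465
panel rear top [array([0.65158137, 0.04394937, 0.15      ]), array([0.42937078, 0.04686548, 0.15      ])] [0.54047608 0.04540742 0.15      ] -0.7518587424302786 0.2222297224994032
side panel rear top [array([0.65239664, 0.0387169 , 0.15      ]), array([0.42804766, 0.04128079, 0.15      ])] [0.54022215 0.03999885 0.15      ] -0.6547533463682856 0.2243636294751757
rear wall inner top [array([0.63000873, 0.14642936, 0.064     ]), array([0.45993872, 0.14486774, 0.064     ])] 0.5260879141421638
tip top [array([0.47862518, 0.24097855, 0.247     ]), array([0.41782857, 0.24089142, 0.247     ])] [0.44822688 0.24093499 0.247     ]
tip side [array([0.47726305, 0.23964746, 0.247     ]), array([0.41353138, 0.23808817, 0.247     ])] [0.44539721 0.23886782 0.247     ]
```

The top view shows the drawer opening towards world −y: pull bar at crop c1 x≈716, clamp grip at (293,338). The carrier is at about (379,272) in the full top picture, with its long axis at about −39°. I now have positions for the carrier (0.441,−0.270), drawer middle x≈0.543, floor centre y≈0.096 and grip (0.446,0.24), so I can start moving.

Emit:
{"op": "step_arm", "data": {"steps": [[-0.666,-0.555,-0.443,0,0,0.578,-1],[-0.666,-0.555,-0.443,0,0,0.578,-1],[-0.666,-0.555,-0.443,0,0,0.578,-1],[-0.666,-0.555,-0.443,0,0,0.578,-1],[-0.666,-0.555,-0.443,0,0,0.578,-1],[-0.666,-0.555,-0.443,0,0,0.578,-1],[-0.666,-0.555,-0.443,0,0,0.578,-1],[-0.666,-0.555,-0.443,0,0,0.578,-1]]}}

```text
time_s: 0.87
position: [0.3051, 0.397, 0.3537]
tcp_rot: [[-0.769, 0.639, 0.008], [0.639, 0.769, 0.002], [-0.005, 0.007, -1.0]]
force: [-0.3, 0.4, 0.3]
opening: 1.001
grasp_force: 0.0
```

```bash
cat >> h.py <<'E'
def plan(*ts):
    """each t=(x,y,z,yaw of tool y in deg): normalised shift+turn from the previous pose"""
    s=read_state(); p=s['position']; R=s['tcp_rot']; a=np.degrees(np.arctan2(R[1,1],R[0,1]))
    print('t',round(s['time_s'],2),'p',p.round(4),'yaw',round(a,2),'tilt',R[:2,2].round(4),'F',s['force'].round(1),'open',round(s['opening'],3),'gf',round(s['grasp_force'],1))
    for t in ts:
        d=np.array(t[:3])-p; r=np.radians(a); y=np.array([np.cos(r),np.sin(r),0]); z=np.array([0,0,-1.]); x=np.cross(y,z)
        print(t,'->',(np.array([d@x,d@y,d@z])/.3).round(3),'turn z',round(-(t[3]-a)/45,3),'dist',round(np.linalg.norm(d),3)); p=np.array(t[:3]); a=t[3]
E
python3 - <<'E'
from h import *
plan((.40,.12,.35,50.7),(.44,-.16,.30,50.7),(.4405,-.27,.15,50.7),(.4405,-.27,.097,50.7))
E
```

```text
t 0.87 p [0.3051 0.397  0.3537] yaw 50.31 tilt [0.0081 0.002 ] F [-0.3  0.4  0.3] open 1.001 gf 0.0
(0.4, 0.12, 0.35, 50.7) -> [-0.833 -0.509  0.012] turn z -0.009 dist 0.293
(0.44, -0.16, 0.3, 50.7) -> [-0.694 -0.638  0.167] turn z -0.0 dist 0.287
(0.4405, -0.27, 0.15, 50.7) -> [-0.234 -0.283  0.5  ] turn z -0.0 dist 0.186
(0.4405, -0.27, 0.097, 50.7) -> [0.    0.    0.177] turn z -0.0 dist 0.053
```

Emit:
{"op": "step_arm", "data": {"steps": [[-0.833,-0.509,0.01,0,0,0,-1],[-0.833,-0.509,0.01,0,0,0,-1],[-0.833,-0.509,0.01,0,0,0,-1],[-0.833,-0.509,0.01,0,0,0,-1],[-0.833,-0.509,0.01,0,0,0,-1],[-0.833,-0.509,0.01,0,0,0,-1],[-0.833,-0.509,0.01,0,0,0,-1],[-0.833,-0.509,0.01,0,0,0,-1]]}}

```text
time_s: 1.53
position: [0.3992, 0.1177, 0.3466]
tcp_rot: [[-0.768, 0.641, 0.002], [0.641, 0.768, -0.004], [-0.004, -0.002, -1.0]]
force: [-0.5, -0.2, -0.3]
opening: 0.999
grasp_force: 0.0
```

Emit:
{"op": "step_arm", "data": {"steps": [[-0.694,-0.638,0.167,0,0,0,-1],[-0.694,-0.638,0.167,0,0,0,-1],[-0.694,-0.638,0.167,0,0,0,-1],[-0.694,-0.638,0.167,0,0,0,-1],[-0.694,-0.638,0.167,0,0,0,-1],[-0.694,-0.638,0.167,0,0,0,-1],[-0.694,-0.638,0.167,0,0,0,-1],[-0.694,-0.638,0.167,0,0,0,-1]]}}

```text
time_s: 2.2
position: [0.4377, -0.1621, 0.2954]
tcp_rot: [[-0.77, 0.638, 0.0], [0.638, 0.77, -0.003], [-0.002, -0.002, -1.0]]
force: [0.2, 0.7, 0.1]
opening: 0.995
grasp_force: 0.0
```

Emit:
{"op": "step_arm", "data": {"steps": [[-0.234,-0.283,0.2,0,0,0,-1],[-0.234,-0.283,0.2,0,0,0,-1],[-0.234,-0.283,0.2,0,0,0,-1],[-0.234,-0.283,0.2,0,0,0,-1],[-0.234,-0.283,0.4,0,0,0,-1],[-0.234,-0.283,0.4,0,0,0,-1],[-0.234,-0.283,0.4,0,0,0,-1],[-0.234,-0.283,0.4,0,0,0,-1]]}}

```text
time_s: 2.87
position: [0.4366, -0.2651, 0.1761]
tcp_rot: [[-0.774, 0.633, -0.002], [0.633, 0.774, 0.002], [0.003, 0.001, -1.0]]
force: [0.3, 0.2, 0.6]
opening: 1.001
grasp_force: 0.0
```

```bash
python3 - <<'E'
from h import *
plan((.4405,-.27,.097,50.7))
c=cam('top'); s=cam('side')
r=lambda i,k:cv2.resize(i[:,:,::-1],None,fx=k,fy=k,interpolation=cv2.INTER_CUBIC)
m=np.hstack([r(c['image'][220:330,330:430],4),r(s['image'][170:280,320:420],4)]); cv2.imwrite('pics/g1.png',m)
E
```

```text
t 2.87 p [ 0.4366 -0.2651  0.1761] yaw 50.69 tilt [-0.0021  0.0024] F [0.3 0.2 0.6] open 1.001 gf 0.0
(0.4405, -0.27, 0.097, 50.7) -> [-0.021 -0.004  0.264] turn z -0.0 dist 0.079
```

View pics/g1.png

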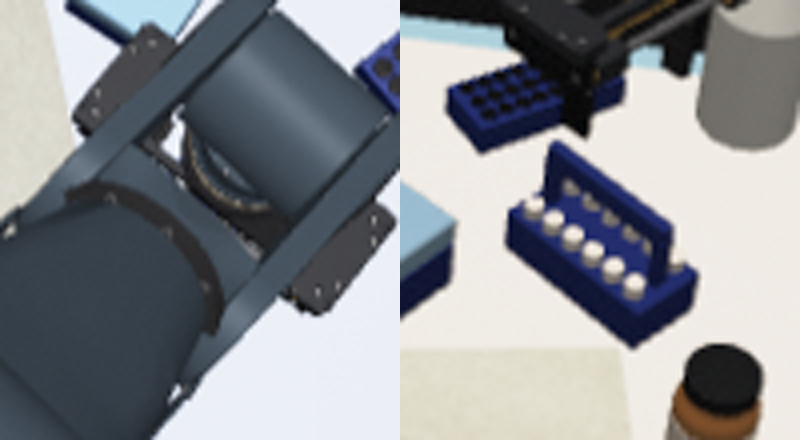

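The side crop shows the open fingers, tips near (580,130) and (675,70), straddling the line of the bar (545,150)–(670,270). The gripper's long side lies along its closing axis. Next I descend and grip.

Emit:
{"op": "step_arm", "data": {"steps": [[-0.02,-0.004,0.1,0,0,0,-1],[-0.02,-0.004,0.17,0,0,0,-1],[-0.02,-0.004,0.23,0,0,0,-1],[-0.02,-0.004,0.264,0,0,0,-1],[-0.02,-0.004,0.264,0,0,0,-1],[-0.02,-0.004,0.264,0,0,0,0],[-0.02,-0.004,0.264,0,0,0,0.5],[-0.02,-0.004,0.264,0,0,0,1]]}}

```text
time_s: 3.63
position: [0.4415, -0.2721, 0.099]
tcp_rot: [[-0.773, 0.634, 0.002], [0.634, 0.773, -0.002], [-0.003, -0.0, -1.0]]
force: [0.3, 0.4, -0.6]
opening: 0.855
grasp_force: 0.0
```

Emit:
{"op": "step_arm", "data": {"steps": [[0,0,0,0,0,0,1],[0,0,0,0,0,0,1],[0,0,0,0,0,0,1],[0,0,0,0,0,0,1],[0,0,0,0,0,0,1],[0,0,0,0,0,0,1],[0,0,0,0,0,0,1],[0,0,0,0,0,0,1]]}}

```text
time_s: 4.3
position: [0.4406, -0.2714, 0.0975]
tcp_rot: [[-0.773, 0.634, -0.0], [0.634, 0.773, 0.0], [0.0, 0.0, -1.0]]
force: [-0.8, 0.1, -0.5]
opening: 0.248
grasp_force: 0.0
```

```bash
python3 - <<'E'
from h import *
plan((.4405,-.27,.29,50.7),(.48,-.09,.29,70),(.543,.096,.29,90),(.543,.096,.145,90))
E
```

```text
t 4.3 p [ 0.4406 -0.2714  0.0975] yaw 50.65 tilt [-0.0001  0.0001] F [-0.8  0.1 -0.5] open 0.248 gf 0.0
(0.4405, -0.27, 0.29, 50.7) -> [ 0.003  0.003 -0.642] turn z -0.001 dist 0.193
(0.48, -0.09, 0.29, 70) -> [0.278 0.548 0.   ] turn z -0.429 dist 0.184
(0.543, 0.096, 0.29, 90) -> [0.015 0.654 0.   ] turn z -0.444 dist 0.196
(0.543, 0.096, 0.145, 90) -> [0.    0.    0.483] turn z 0.0 dist 0.145
```

Emit:
{"op": "step_arm", "data": {"steps": [[0,0,0,0,0,0,1],[0,0,0,0,0,0,1],[0,0,0,0,0,0,1],[0,0,0,0,0,0,1],[0,0,0,0,0,0,1],[0,0,0,0,0,0,1]]}}

```text
time_s: 4.8
position: [0.4406, -0.2714, 0.0975]
tcp_rot: [[-0.773, 0.634, -0.0], [0.634, 0.773, 0.0], [0.0, 0.0, -1.0]]
force: [0.3, 0.0, 0.3]
opening: 0.006
grasp_force: 0.0
```

Emit:
{"op": "step_arm", "data": {"steps": [[0,0,-0.02,0,0,0,1],[0,0,-0.06,0,0,0,1],[0,0,-0.14,0,0,0,1],[0,0,-0.25,0,0,0,1],[0,0,-0.37,0,0,0,1],[0,0,-0.49,0,0,0,1],[0,0,-0.59,0,0,0,1],[0,0,-0.64,0,0,0,1]]}}

```text
time_s: 5.47
position: [0.4419, -0.2725, 0.2944]
tcp_rot: [[-0.773, 0.634, 0.006], [0.634, 0.773, -0.005], [-0.008, -0.001, -1.0]]
force: [0.0, 0.1, 0.4]
opening: 0.005
grasp_force: 0.0
```

```bash
python3 - <<'E'
from h import *
plan((.48,-.09,.29,70),(.543,.096,.29,90),(.543,.096,.145,90))
E
```

```text
t 5.47 p [ 0.4419 -0.2725  0.2944] yaw 50.66 tilt [ 0.0056 -0.0054] F [0.  0.1 0.4] open 0.005 gf 0.0
(0.48, -0.09, 0.29, 70) -> [0.287 0.551 0.015] turn z -0.43 dist 0.187
(0.543, 0.096, 0.29, 90) -> [0.015 0.654 0.   ] turn z -0.444 dist 0.196
(0.543, 0.096, 0.145, 90) -> [0.    0.    0.483] turn z 0.0 dist 0.145
```

The fingers shut on nothing, so I look before going on.

```bash
python3 - <<'E'
from h import *
c=cam('top'); s=cam('side')
r=lambda i,k:cv2.resize(i[:,:,::-1],None,fx=k,fy=k,interpolation=cv2.INTER_CUBIC)
for n,p in (('tcp',[.4419,-.2725,.2944]),('tip',[.4419,-.2725,.2694]),('bar',[.4405,-.27,.1])): print(n,proj(s,p),proj(c,p))
m=np.hstack([r(c['image'][200:330,330:430],4),r(s['image'][150:280,320:420],4)]); cv2.imwrite('pics/g2.png',m)
E
```

```text
tcp [379.14672778 159.72240034] [391.0091647  259.59143931]
tip [378.04370633 167.59390151] [389.67378901 261.03603611]
bar [371.8001003  215.67020264] [380.83997089 270.11220237]
```

View pics/g2.png

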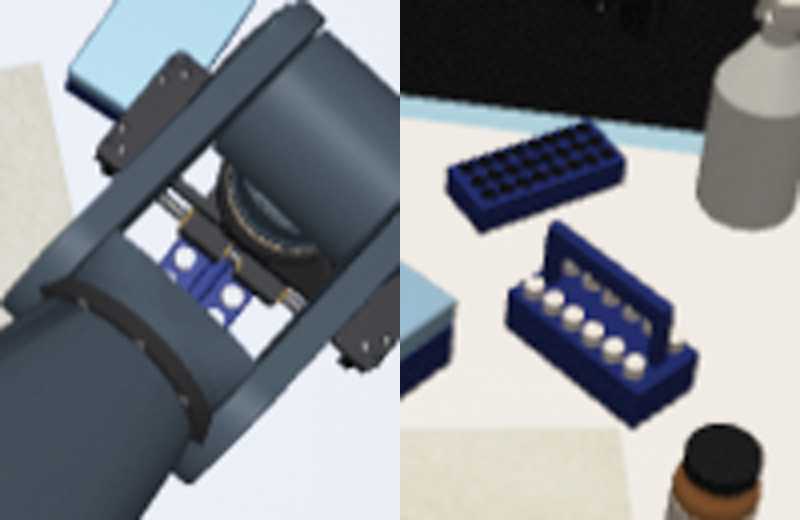

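```bash
python3 - <<'E'
from h import *
s=cam('side'); c=cam('top')
im=cv2.resize(s['image'][60:260,300:460,::-1],None,fx=2.5,fy=2.5,interpolation=cv2.INTER_CUBIC)
q=((proj(s,[.4419,-.2725,.2694])-[300,60])*2.5).astype(int); cv2.circle(im,tuple(int(v) for v in q),4,(0,0,255),1); print(q)
g=cv2.imread('pics/g1.png')[:,400:]
m=np.zeros((500,800,3),np.uint8); m[:,:400]=im; m[:440,400:]=g
y=np.array([.633,.774,0]);
for k in(-1,1):
    p=np.array([.4366,-.2651,.151])+k*y*.0435; w=(proj(s,p)-[320,170])*4+[400,0]; print(w); cv2.circle(m,tuple(int(v) for v in w),4,(0,0,255),1)
cv2.imwrite('pics/g3.png',m)
E
```

```text
[195 268]
[662.92303998 108.6592129 ]
[574.93487158 162.01563894]
```

View pics/g3.png

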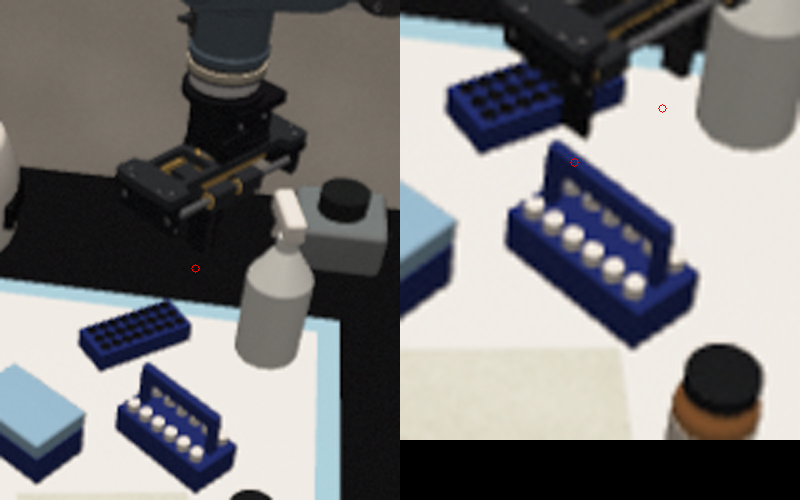

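```bash
python3 - <<'E'
from h import *
s=cam('side')
g=cv2.imread('pics/g1.png')[:,400:]
d=g.max(2)<60
for c0,c1 in((150,215),(255,300)):
    print([(c,int(np.where(d[:200,c])[0].max())) for c in range(c0,c1,5) if d[:200,c].any()])
y=np.array([.633,.774,0]); x=np.array([-.774,.633,0])
for k in (1,-1):
  for off in (0,.01,.02,.025,.03,.04):
    b=np.array([.4366,-.2651,.151+off])
    print(k,off,[((proj(s,b+k*y*t+x*e)-[320,170])*4).round(0).tolist() for t,e in((.0435,-.0095),(.0435,.0095),(.0585,-.0095),(.0585,.0095))])
E
```

```text
[(150, 199), (155, 199), (160, 184), (165, 177), (170, 177), (175, 181), (180, 186), (185, 189), (190, 191), (195, 199), (200, 199), (205, 199), (210, 199)]
[(255, 43), (260, 44), (265, 66), (270, 69), (275, 72), (280, 75), (285, 74), (290, 60), (295, 51)]
1 0 [[165.0, 155.0], [185.0, 169.0], [149.0, 164.0], [169.0, 179.0]]
1 0.01 [[166.0, 144.0], [186.0, 159.0], [151.0, 153.0], [170.0, 168.0]]
1 0.02 [[168.0, 133.0], [187.0, 148.0], [152.0, 142.0], [172.0, 157.0]]
1 0.025 [[168.0, 127.0], [188.0, 142.0], [152.0, 137.0], [172.0, 152.0]]
1 0.03 [[169.0, 122.0], [189.0, 137.0], [153.0, 131.0], [173.0, 146.0]]
1 0.04 [[170.0, 111.0], [190.0, 125.0], [154.0, 120.0], [174.0, 135.0]]
-1 0 [[253.0, 102.0], [273.0, 116.0], [268.0, 93.0], [287.0, 107.0]]
-1 0.01 [[255.0, 91.0], [275.0, 105.0], [270.0, 82.0], [289.0, 96.0]]
-1 0.02 [[257.0, 80.0], [276.0, 94.0], [271.0, 71.0], [291.0, 85.0]]
-1 0.025 [[258.0, 75.0], [277.0, 88.0], [272.0, 66.0], [292.0, 79.0]]
-1 0.03 [[258.0, 69.0], [278.0, 83.0], [273.0, 60.0], [293.0, 74.0]]
-1 0.04 [[260.0, 58.0], [280.0, 72.0], [275.0, 49.0], [295.0, 63.0]]
```

Measured on the g1 picture, the real fingertips sit about 37 mm higher than the reported TCP implies. Sideways they agree to within about 2 mm. That explains the miss, so I reopen and descend about 35 mm deeper.

Emit:
{"op": "step_arm", "data": {"steps": [[0.002,0.002,-0.0,0,0,0,-1],[0.002,0.002,0.0,0,0,0,-1],[0.003,0.003,0.05,0,0,0,-1],[0.003,0.003,0.12,0,0,0,-1],[0.003,0.003,0.19,0,0,0,-1],[0.003,0.003,0.26,0,0,0,-1],[0.003,0.003,0.33,0,0,0,-1],[0.003,0.003,0.4,0,0,0,-1]]}}

```text
time_s: 6.38
position: [0.4399, -0.2697, 0.1676]
tcp_rot: [[-0.773, 0.634, -0.001], [0.634, 0.773, 0.001], [0.002, 0.0, -1.0]]
force: [-0.2, -0.1, -0.5]
opening: 0.524
grasp_force: 0.0
```

Emit:
{"op": "step_arm", "data": {"steps": [[0,0,0,0,0,0,-1],[0,0,0,0,0,0,-1],[0,0,0,0,0,0,-1],[0,0,0,0,0,0,-1],[0,0,0,0,0,0,-1],[0,0,0,0,0,0,-1],[0,0,0,0,0,0,-1]]}}

```text
time_s: 6.97
position: [0.4407, -0.2704, 0.1703]
tcp_rot: [[-0.773, 0.634, 0.001], [0.634, 0.773, -0.001], [-0.002, -0.0, -1.0]]
force: [-0.6, -0.3, -1.3]
opening: 0.985
grasp_force: 0.0
```

```bash
python3 - <<'E'
from h import *
plan((.4405,-.27,.08,50.7),(.4405,-.27,.062,50.7))
s=cam('side'); p=read_state()['position']; R=read_state()['tcp_rot']
g=s['image']; d=(g.max(2)<50)
# lowest dark pixel per column near right (far) finger
q=proj(s,p-[0,0,.025]-.05*R[:,1]+[0,0,.037]); print(q)
u=int(q[0])
for c in range(u-8,u+9):
    col=np.where(d[int(q[1])-12:int(q[1])+12,c])[0]; print(c,int(q[1])-12+col.max() if len(col) else None,end=' ')
for off in(.03,.037,.044): print(off,[proj(s,p-[0,0,.025-off]-t*R[:,1]+e*R[:,0]).round(1).tolist() for t,e in((.0435,.0095),(.0585,.0095),(.0435,-.0095))])
E
```

```text
t 6.97 p [ 0.4407 -0.2704  0.1703] yaw 50.65 tilt [ 0.0011 -0.0011] F [-0.6 -0.3 -1.3] open 0.985 gf 0.0
(0.4405, -0.27, 0.08, 50.7) -> [0.002 0.001 0.301] turn z -0.001 dist 0.09
(0.4405, -0.27, 0.062, 50.7) -> [0.   0.   0.06] turn z -0.0 dist 0.018
[387.44196757 186.33055077]
379 178 380 177 381 177 382 176 383 180 384 186 385 187 386 188 387 188 388 189 389 189 390 188 391 182 392 181 393 181 394 182 395 181 0.03 [[388.0, 190.9], [391.7, 188.7], [383.1, 187.5]]
0.037 [[388.3, 189.0], [392.0, 186.8], [383.4, 185.6]]
0.044 [[388.6, 187.0], [392.4, 184.8], [383.7, 183.6]]
```

Emit:
{"op": "step_arm", "data": {"steps": [[0.002,0,0.08,0,0,0,-1],[0.002,0,0.16,0,0,0,-1],[0.002,0,0.24,0,0,0,-1],[0.002,0,0.3,0,0,0,-1],[0.002,0,0.34,0,0,0,-1],[0.002,0,0.36,0,0,0,-1],[0.002,0,0.36,0,0,0,0],[0.002,0,0.36,0,0,0,0.5]]}}

```text
time_s: 7.68
position: [0.4402, -0.27, 0.0618]
tcp_rot: [[-0.773, 0.634, 0.0], [0.634, 0.773, -0.0], [-0.0, -0.0, -1.0]]
force: [0.6, 0.4, 0.6]
opening: 0.918
grasp_force: 0.0
```

Emit:
{"op": "step_arm", "data": {"steps": [[0,0,0,0,0,0,1],[0,0,0,0,0,0,1],[0,0,0,0,0,0,1],[0,0,0,0,0,0,1],[0,0,0,0,0,0,1],[0,0,0,0,0,0,1],[0,0,0,0,0,0,1],[0,0,0,0,0,0,1]]}}

```text
time_s: 8.35
position: [0.44, -0.2698, 0.0616]
tcp_rot: [[-0.773, 0.634, 0.0], [0.634, 0.773, -0.0], [-0.0, 0.0, -1.0]]
force: [-0.8, 0.4, 0.1]
opening: 0.324
grasp_force: 0.0
```

Emit:
{"op": "step_arm", "data": {"steps": [[0,0,0,0,0,0,1],[0,0,0,0,0,0,1],[0,0,0,0,0,0,1],[0,0,0,0,0,0,1],[0,0,0,0,0,0,1],[0,0,0,0,0,0,1]]}}

```text
time_s: 8.85
position: [0.4399, -0.2698, 0.0614]
tcp_rot: [[-0.773, 0.634, -0.0], [0.634, 0.773, 0.0], [0.0, -0.0, -1.0]]
force: [0.1, -0.5, -1.6]
opening: 0.133
grasp_force: 30.0
```

Emit:
{"op": "step_arm", "data": {"steps": [[0,0,-0.02,0,0,0,1],[0,0,-0.06,0,0,0,1],[0,0,-0.14,0,0,0,1],[0,0,-0.25,0,0,0,1],[0,0,-0.37,0,0,0,1],[0,0,-0.49,0,0,0,1],[0,0,-0.6,0,0,0,1],[0,0,-0.65,0,0,0,1]]}}

```text
time_s: 9.52
position: [0.4412, -0.2706, 0.2612]
tcp_rot: [[-0.773, 0.634, 0.005], [0.634, 0.773, -0.005], [-0.007, -0.0, -1.0]]
force: [0.3, -0.1, -2.1]
opening: 0.135
grasp_force: 30.0
```

```bash
python3 - <<'E'
from h import *
plan((.48,-.09,.255,70),(.543,.0955,.255,90),(.543,.0955,.105,90))
E
```

```text
t 9.52 p [ 0.4412 -0.2706  0.2612] yaw 50.67 tilt [ 0.0052 -0.0047] F [ 0.3 -0.1 -2.1] open 0.135 gf 30.0
(0.48, -0.09, 0.255, 70) -> [0.282 0.548 0.021] turn z -0.43 dist 0.185
(0.543, 0.0955, 0.255, 90) -> [0.014 0.653 0.   ] turn z -0.444 dist 0.196
(0.543, 0.0955, 0.105, 90) -> [0.  0.  0.5] turn z 0.0 dist 0.15
```

Emit:
{"op": "step_arm", "data": {"steps": [[0.01,0.02,0,0,0,-0.02,1],[0.04,0.08,0,0,0,-0.06,1],[0.08,0.155,0,0,0,-0.12,1],[0.127,0.247,0,0,0,-0.19,1],[0.175,0.34,0,0,0,-0.27,1],[0.22,0.427,0,0,0,-0.34,1],[0.26,0.504,0,0,0,-0.395,1],[0.282,0.548,0,0,0,-0.43,1]]}}

```text
time_s: 10.18
position: [0.4768, -0.0848, 0.2545]
tcp_rot: [[-0.941, 0.338, -0.005], [0.338, 0.941, 0.004], [0.006, 0.002, -1.0]]
force: [1.1, 0.2, -2.2]
opening: 0.136
grasp_force: 30.0
```

Emit:
{"op": "step_arm", "data": {"steps": [[0.0,0.03,0,0,0,-0.02,1],[0.0,0.1,0,0,0,-0.06,1],[0.0,0.19,0,0,0,-0.12,1],[0.005,0.3,0,0,0,-0.2,1],[0.01,0.41,0,0,0,-0.28,1],[0.01,0.51,0,0,0,-0.35,1],[0.014,0.6,0,0,0,-0.41,1],[0.014,0.653,0,0,0,-0.444,1]]}}

```text
time_s: 10.85
position: [0.5414, 0.0992, 0.255]
tcp_rot: [[-1.0, -0.003, -0.002], [-0.003, 1.0, 0.001], [0.002, 0.001, -1.0]]
force: [-0.1, -0.5, -3.1]
opening: 0.135
grasp_force: 30.0
```

Emit:
{"op": "step_arm", "data": {"steps": [[0,0,0,0,0,0,1],[0,0,0,0,0,0,1]]}}

```text
time_s: 11.02
position: [0.541, 0.097, 0.2551]
tcp_rot: [[-1.0, -0.001, -0.003], [-0.001, 1.0, -0.001], [0.003, -0.001, -1.0]]
force: [-0.2, -0.5, -3.2]
opening: 0.132
grasp_force: 30.0
```

```bash
python3 - <<'E'
from h import *
plan((.543,.0955,.13,90),(.543,.0955,.105,90))
c=cam('top'); s=cam('side')
r=lambda i,k:cv2.resize(i[:,:,::-1],None,fx=k,fy=k,interpolation=cv2.INTER_CUBIC)
m=np.hstack([r(c['image'][160:300,180:310],3),r(s['image'][200:340,240:400],2.5)[:350] if 0 else cv2.resize(s['image'][200:340,240:376,::-1],(408,420),interpolation=cv2.INTER_CUBIC)]); cv2.imwrite('pics/d1.png',m); print(m.shape)
E
```

```text
t 11.02 p [0.541  0.097  0.2551] yaw 90.07 tilt [-0.0031 -0.0006] F [-0.2 -0.5 -3.2] open 0.132 gf 30.0
(0.543, 0.0955, 0.13, 90) -> [-0.007 -0.005  0.417] turn z 0.002 dist 0.125
(0.543, 0.0955, 0.105, 90) -> [0.    0.    0.083] turn z 0.0 dist 0.025
(420, 798, 3)
```

View pics/d1.png

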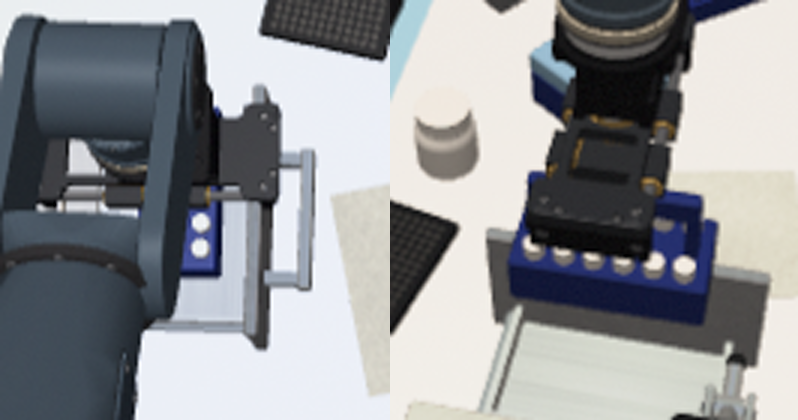

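```bash
python3 - <<'E'
from h import *
s=cam('side')
for q in((288.3,282.3),(338.3,289.3)): print(onz(s,*q,.247))
E
```

```text
[0.59055639 0.12080403 0.247     ]
[0.4865517  0.11900005 0.247     ]
```

The d1 picture shows the carrier held upright and square, over the drawer. Its caps run from (535,247) to (685,268), and there is room on all sides. Lowering it now.

Emit:
{"op": "step_arm", "data": {"steps": [[-0.01,-0.006,0.03,0,0,0,1],[-0.01,-0.006,0.1,0,0,0,1],[-0.01,-0.006,0.18,0,0,0,1],[-0.01,-0.006,0.26,0,0,0,1],[-0.01,-0.006,0.34,0,0,0,1],[-0.01,-0.006,0.41,0,0,0,1],[-0.01,-0.006,0.46,0,0,0,1],[-0.01,-0.006,0.485,0,0,0,1]]}}

```text
time_s: 11.83
position: [0.5433, 0.0936, 0.1084]
tcp_rot: [[-1.0, 0.002, -0.004], [0.002, 1.0, -0.0], [0.004, -0.0, -1.0]]
force: [0.5, -0.4, -3.0]
opening: 0.128
grasp_force: 30.0
```

Emit:
{"op": "step_arm", "data": {"steps": [[0,0,0.006,0,0,0,1],[0,0,0.012,0,0,0,1],[0,0,0.018,0,0,0,1],[0,0,0.018,0,0,0,1]]}}

```text
time_s: 12.17
position: [0.5456, 0.0945, 0.1064]
tcp_rot: [[-1.0, 0.001, 0.002], [0.001, 1.0, -0.0], [-0.002, -0.0, -1.0]]
force: [0.1, -0.0, -3.0]
opening: 0.137
grasp_force: 30.0
```

```bash
python3 - <<'E'
from h import *
plan((.544,.095,.1034,90))
E
```

```text
t 12.17 p [0.5456 0.0945 0.1064] yaw 89.97 tilt [ 0.0019 -0.0001] F [ 0.1 -0.  -3. ] open 0.137 gf 30.0
(0.544, 0.095, 0.1034, 90) -> [0.005 0.002 0.01 ] turn z -0.001 dist 0.003
```

Emit:
{"op": "step_arm", "data": {"steps": [[0,0,0.003,0,0,0,1],[0,0,0.006,0,0,0,1],[0,0,0.01,0,0,0,1],[0,0,0.01,0,0,0,1],[0,0,0.01,0,0,0,1]]}}

```text
time_s: 12.58
position: [0.5453, 0.0947, 0.1034]
tcp_rot: [[-1.0, 0.0, 0.001], [0.0, 1.0, -0.0], [-0.001, -0.0, -1.0]]
force: [-1.1, -0.9, 2.1]
opening: 0.135
grasp_force: 30.0
```

Emit:
{"op": "step_arm", "data": {"steps": [[0,0,0,0,0,0,0.6],[0,0,0,0,0,0,0.4],[0,0,0,0,0,0,0.25],[0,0,0,0,0,0,0.22],[0,0,0,0,0,0,0.22],[0,0,0,0,0,0,0.22],[0,0,0,0,0,0,0.22],[0,0,0,0,0,0,0.22]]}}

```text
time_s: 13.25
position: [0.5448, 0.0947, 0.1026]
tcp_rot: [[-1.0, 0.0, -0.0], [0.0, 1.0, 0.0], [0.0, 0.0, -1.0]]
force: [-0.1, 0.6, 0.6]
opening: 0.394
grasp_force: 0.0
```

Emit:
{"op": "step_arm", "data": {"steps": [[0,0,-0.03,0,0,0,0.22],[0,0,-0.08,0,0,0,0.22],[0,0,-0.15,0,0,0,0.22],[0,0,-0.23,0,0,0,0.22],[0,0,-0.31,0,0,0,0.22],[0,0,-0.38,0,0,0,0.22],[0,0,-0.43,0,0,0,0.22],[0,0,-0.45,0,0,0,0.22]]}}

```text
time_s: 13.92
position: [0.5463, 0.0948, 0.241]
tcp_rot: [[-1.0, 0.0, 0.006], [0.0, 1.0, -0.0], [-0.006, -0.0, -1.0]]
force: [0.4, 0.6, -0.2]
opening: 0.391
grasp_force: 0.0
```

```bash
python3 - <<'E'
from h import *
plan((.575,-.06,.24,45),(.575,-.06,.09,0))
s=cam('side'); im=s['image'][240:360,250:390]
# caps (near row): white on navy, below them
h=cv2.cvtColor(im,cv2.COLOR_RGB2HSV)
navy=((h[:,:,0]>105)&(h[:,:,0]<130)&(h[:,:,1]>120)).astype(np.uint8)
n,l,st,ce=cv2.connectedComponentsWithStats(navy); k=1+np.argmax(st[1:,4]); print(st[k],ce[k]+[250,240])
pts=np.argwhere(l==k)[:,::-1]+[250,240]
print(cv2.convexHull(pts.astype(np.int32)).reshape(-1,2).tolist())
# predicted block corners if stood at TCP place
for x in(-.07,.07):
  for y in(-.033,.033):
    print((x,y),[proj(s,[.5453+x,.0947+y,z]).round(1).tolist() for z in(.042,.084)])
E
```

```text
t 13.92 p [0.5463 0.0948 0.241 ] yaw 89.99 tilt [ 0.0057 -0.0001] F [ 0.4  0.6 -0.2] open 0.391 gf 0.0
(0.575, -0.06, 0.24, 45) -> [-0.096 -0.516  0.003] turn z 1.0 dist 0.157
(0.575, -0.06, 0.09, 0) -> [0.  0.  0.5] turn z 1.0 dist 0.15
[  31   60   62   43 1557] [311.51188182 320.69813744]
[[342, 317], [341, 324], [339, 335], [338, 337], [332, 342], [330, 342], [282, 334], [281, 328], [281, 326], [282, 321], [287, 301], [288, 300], [291, 300], [310, 303], [335, 307], [338, 308], [342, 313]]
(-0.07, -0.033) [[342.3, 322.0], [343.3, 312.3]]
(-0.07, 0.033) [[338.3, 345.5], [339.2, 336.1]]
(0.07, -0.033) [[286.8, 313.0], [286.1, 303.2]]
(0.07, 0.033) [[280.5, 335.8], [279.7, 326.3]]
```

Mask check: the carrier's corners lie within 1–2 px of the predicted standing pose, so it is seated in the drawer. Now I move to the front of the pull bar.

Emit:
{"op": "step_arm", "data": {"steps": [[-0.01,-0.03,0,0,0,0.05,1],[-0.03,-0.1,0,0,0,0.15,1],[-0.05,-0.18,0,0,0,0.3,1],[-0.07,-0.27,0,0,0,0.45,1],[-0.09,-0.36,0,0,0,0.6,1],[-0.1,-0.44,0,0,0,0.75,1],[-0.11,-0.5,0,0,0,0.9,1],[-0.112,-0.52,0,0,0,1.0,1]]}}

```text
time_s: 14.63
position: [0.5782, -0.0649, 0.2358]
tcp_rot: [[-0.7, 0.714, -0.002], [0.714, 0.7, -0.001], [0.001, -0.002, -1.0]]
force: [-0.4, 0.2, 1.0]
opening: 0.003
grasp_force: 0.0
```

Emit:
{"op": "step_arm", "data": {"steps": [[0,0,0.04,0,0,0.1,1],[0,0,0.12,0,0,0.2,1],[0,0,0.22,0,0,0.35,1],[0,0,0.32,0,0,0.5,1],[0,0,0.42,0,0,0.65,1],[0,0,0.5,0,0,0.8,1],[0,0,0.55,0,0,0.92,1],[0,0,0.57,0,0,1.0,1]]}}

```text
time_s: 15.3
position: [0.575, -0.0611, 0.062]
tcp_rot: [[0.007, 1.0, -0.008], [1.0, -0.007, 0.002], [0.002, -0.008, -1.0]]
force: [-0.3, 1.4, 0.1]
opening: 0.005
grasp_force: 0.0
```

```bash
python3 - <<'E'
from h import *
plan((.58,-.025,.068,0),(.58,.10,.068,0),(.58,.1435,.068,0))
E
```

```text
t 15.3 p [ 0.575  -0.0611  0.062 ] yaw -0.38 tilt [-0.0085  0.0023] F [-0.3  1.4  0.1] open 0.005 gf 0.0
(0.58, -0.025, 0.068, 0) -> [ 0.121  0.016 -0.02 ] turn z -0.008 dist 0.037
(0.58, 0.1, 0.068, 0) -> [0.417 0.    0.   ] turn z 0.0 dist 0.125
(0.58, 0.1435, 0.068, 0) -> [0.145 0.    0.   ] turn z 0.0 dist 0.043
```

Emit:
{"op": "step_arm", "data": {"steps": [[0.05,0.016,-0.015,0,0,0,1],[0.1,0.016,-0.015,0,0,0,1],[0.12,0.016,-0.015,0,0,0,1],[0.133,0.016,-0.015,0,0,0,1],[0.146,0.016,-0.015,0,0,0,1],[0.16,0.016,-0.015,0,0,0,1],[0.175,0.016,-0.015,0,0,0,1],[0.19,0.016,-0.015,0,0,0,1]]}}

```text
time_s: 15.97
position: [0.583, -0.0045, 0.0711]
tcp_rot: [[0.001, 1.0, -0.0], [1.0, -0.001, -0.0], [-0.0, -0.0, -1.0]]
force: [-0.3, -1.6, -0.5]
opening: 0.007
grasp_force: 0.6
```

```bash
python3 - <<'E'
from h import *
plan((.58,.10,.068,0),(.58,.1435,.068,0))
E
```

```text
t 15.97 p [ 0.583  -0.0045  0.0711] yaw -0.06 tilt [-0.0003 -0.0003] F [-0.3 -1.6 -0.5] open 0.007 gf 0.6
(0.58, 0.1, 0.068, 0) -> [ 0.348 -0.01   0.01 ] turn z -0.001 dist 0.105
(0.58, 0.1435, 0.068, 0) -> [0.145 0.    0.   ] turn z 0.0 dist 0.043
```

Emit:
{"op": "step_arm", "data": {"steps": [[0.018,0,0,0,0,0,1],[0.04,0,0,0,0,0,1],[0.066,0,0,0,0,0,1],[0.094,0,0,0,0,0,1],[0.122,0,0,0,0,0,1],[0.15,0,0,0,0,0,1],[0.178,0,0,0,0,0,1],[0.206,0,0,0,0,0,1]]}}

```text
time_s: 16.63
position: [0.5837, 0.0585, 0.0714]
tcp_rot: [[-0.0, 1.0, 0.001], [1.0, 0.0, -0.0], [-0.0, 0.001, -1.0]]
force: [1.6, -1.6, -0.4]
opening: 0.006
grasp_force: 0.7
```

Emit:
{"op": "step_arm", "data": {"steps": [[0.026,0,0,0,0,0,1],[0.05,0,0,0,0,0,1],[0.072,0,0,0,0,0,1],[0.09,0,0,0,0,0,1],[0.105,0,0,0,0,0,1],[0.118,0,0,0,0,0,1],[0.13,0,0,0,0,0,1],[0.14,0,0,0,0,0,1]]}}

```text
time_s: 17.3
position: [0.5832, 0.0997, 0.0711]
tcp_rot: [[0.0, 1.0, -0.0], [1.0, -0.0, -0.0], [-0.0, -0.0, -1.0]]
force: [0.8, -1.1, 0.4]
opening: 0.011
grasp_force: 0.6
```

```bash
python3 - <<'E'
from h import *
plan((.58,.1435,.068,0))
s=cam('side'); c=cam('top'); im=s['image'];
cv2.imwrite('pics/tmp_side.png',im[:,:,::-1])
# rear wall / carrier navy
h=cv2.cvtColor(im[240:400,240:400],cv2.COLOR_RGB2HSV)
navy=((h[:,:,0]>105)&(h[:,:,0]<130)&(h[:,:,1]>120)).astype(np.uint8)
n,l,st,ce=cv2.connectedComponentsWithStats(navy); k=1+np.argmax(st[1:,4]); print(st[k],ce[k]+[240,240])
E
```

```text
t 17.3 p [0.5832 0.0997 0.0711] yaw -0.03 tilt [-0.0002 -0.    ] F [ 0.8 -1.1  0.4] open 0.011 gf 0.6
(0.58, 0.1435, 0.068, 0) -> [ 0.146 -0.011  0.01 ] turn z -0.001 dist 0.044Traceback (most recent call last):
  File "<stdin>", line 8, in <module>
    return _wrapfunc(a, 'argmax', axis=axis, out=out, **kwds)
    return bound(*args, **kwds)
ValueError: attempt to get argmax of an empty sequence
```

Emit:
{"op": "step_arm", "data": {"steps": [[0.01,-0.003,0,0,0,0,1],[0.02,-0.006,0,0,0,0,1],[0.03,-0.008,0,0,0,0,1],[0.04,-0.01,0,0,0,0,1],[0.05,-0.01,0,0,0,0,1],[0.06,-0.01,0,0,0,0,1],[0.07,-0.01,0,0,0,0,1],[0.08,-0.01,0,0,0,0,1]]}}

```text
time_s: 18.07
position: [0.5802, 0.1229, 0.0712]
tcp_rot: [[-0.001, 1.0, -0.0], [1.0, 0.001, -0.002], [-0.002, -0.0, -1.0]]
force: [0.6, -5.3, 1.3]
opening: 0.006
grasp_force: 2.9
```

Emit:
{"op": "step_arm", "data": {"steps": [[0.006,0,0,0,0,0,1],[0.012,0,0,0,0,0,1],[0.018,0,0,0,0,0,1],[0.024,0,0,0,0,0,1],[0.03,0,0,0,0,0,1],[0.036,0,0,0,0,0,1]]}}

```text
time_s: 18.57
position: [0.5799, 0.1352, 0.0711]
tcp_rot: [[0.001, 1.0, -0.001], [1.0, -0.001, 0.001], [0.001, -0.001, -1.0]]
force: [-0.8, 0.3, 0.0]
opening: 0.005
grasp_force: 0.0
```

Emit:
{"op": "step_arm", "data": {"steps": [[0.005,0,0,0,0,0,1],[0.01,0,0,0,0,0,1],[0.015,0,0,0,0,0,1],[0.015,0,0,0,0,0,1]]}}

```text
time_s: 18.9
position: [0.5801, 0.1393, 0.0711]
tcp_rot: [[-0.0, 1.0, -0.0], [1.0, 0.0, 0.0], [0.0, -0.0, -1.0]]
force: [0.1, 0.0, -0.9]
opening: 0.007
grasp_force: 0.0
```

Emit:
{"op": "step_arm", "data": {"steps": [[0.004,0,0,0,0,0,1],[0.008,0,0,0,0,0,1],[0.008,0,0,0,0,0,1]]}}

```text
time_s: 19.15
position: [0.5802, 0.1401, 0.0712]
tcp_rot: [[-0.0, 1.0, -0.0], [1.0, 0.0, -0.002], [-0.002, -0.0, -1.0]]
force: [-0.7, -3.7, 0.6]
opening: 0.001
grasp_force: 2.3
```

```bash
python3 - <<'E'
from h import *
plan()
for k in range(1):
  s=cam('side'); im=s['image']
  # panel top edge in side view: grey panel column profile
  u=proj(s,[.47,.19,.15]).astype(int); print(u)
  print(im[u[1]-22:u[1]+16,u[0]].astype(int).tolist())
  for y in (.19,.195,.203): print(y,proj(s,[.47,y,.15]).round(1),proj(s,[.47,y,.165]).round(1))
E
```

```text
t 19.15 p [0.5802 0.1401 0.0712] yaw 0.02 tilt [-0.0005 -0.002 ] F [-0.7 -3.7  0.6] open 0.001 gf 2.3
[338 345]
[[241, 238, 232], [241, 237, 231], [242, 238, 232], [241, 237, 231], [241, 237, 231], [241, 238, 232], [241, 237, 232], [241, 238, 232], [241, 238, 231], [242, 238, 232], [241, 237, 231], [242, 238, 232], [241, 237, 231], [241, 238, 232], [218, 212, 202], [40, 39, 39], [27, 27, 28], [38, 38, 38], [49, 49, 49], [44, 44, 44], [33, 33, 34], [25, 25, 26], [18, 17, 20], [16, 18, 16], [97, 94, 90], [157, 154, 149], [160, 159, 152], [199, 194, 180], [224, 222, 207], [223, 221, 205], [223, 222, 206], [223, 221, 206], [223, 221, 206], [223, 222, 206], [224, 222, 208], [224, 222, 207], [222, 221, 206], [221, 219, 204]]
0.19 [338.9 345.6] [339.2 341.9]
0.195 [338.5 347.7] [338.9 344. ]
0.203 [338.  351.1] [338.3 347.4]
```

Emit:
{"op": "step_arm", "data": {"steps": [[0.004,0,0,0,0,0,1],[0.008,0,0,0,0,0,1],[0.008,0,0,0,0,0,1]]}}

```text
time_s: 19.45
position: [0.5802, 0.1402, 0.0712]
tcp_rot: [[-0.001, 1.0, -0.001], [1.0, 0.001, -0.005], [-0.005, -0.001, -1.0]]
force: [-0.9, -11.2, 0.5]
opening: 0.006
grasp_force: 6.2
```

Emit:
{"op": "step_arm", "data": {"steps": [[-0.01,0,0,0,0,0,1],[-0.03,0,0,0,0,0,1],[-0.07,0,0,0,0,0,1],[-0.12,0,0,0,0,0,1],[-0.18,0,0,0,0,0,1],[-0.23,0,0,0,0,0,1],[-0.27,0,0,0,0,0,1],[-0.28,0,0,0,0,0,1]]}}

```text
time_s: 20.12
position: [0.5805, 0.0576, 0.0712]
tcp_rot: [[0.002, 1.0, 0.0], [1.0, -0.002, -0.0], [-0.0, 0.0, -1.0]]
force: [-0.9, -0.1, 0.2]
opening: 0.004
grasp_force: 0.0
```

```bash
python3 - <<'E'
from h import *
plan((.58,.06,.32,0),(.44,.10,.36,0),(.446,.30,.36,0),(.446,.30,.235,0))
s=cam('side'); c=cam('top'); im=s['image']
r=lambda i,k:cv2.resize(i[:,:,::-1],None,fx=k,fy=k,interpolation=cv2.INTER_CUBIC)
cv2.imwrite('pics/e1.png',np.hstack([r(c['image'][170:300,100:230],3),r(im[250:380,230:366],3)]))
E
```

```text
t 20.12 p [0.5805 0.0576 0.0712] yaw -0.14 tilt [ 0.0003 -0.0001] F [-0.9 -0.1  0.2] open 0.004 gf 0.0
(0.58, 0.06, 0.32, 0) -> [ 0.008 -0.002 -0.829] turn z -0.003 dist 0.249
(0.44, 0.1, 0.36, 0) -> [ 0.133 -0.467 -0.133] turn z 0.0 dist 0.151
(0.446, 0.3, 0.36, 0) -> [0.667 0.02  0.   ] turn z 0.0 dist 0.2
(0.446, 0.3, 0.235, 0) -> [0.    0.    0.417] turn z 0.0 dist 0.125
```

View pics/e1.png

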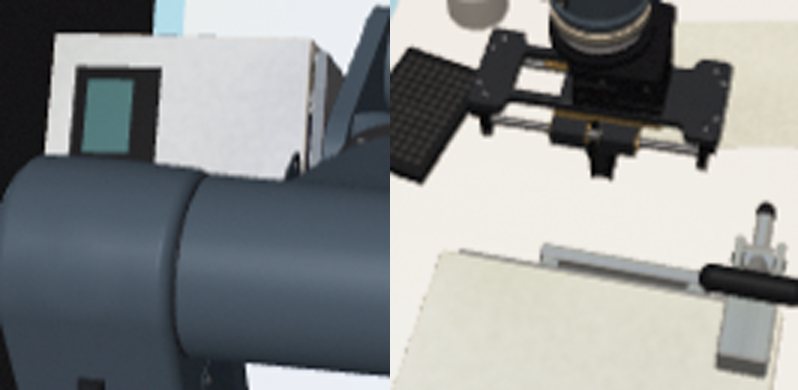

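The e1 picture (tenth and last) shows the drawer shut: the pull bar lies close against the housing front, from (540,250) to (700,280) in the crop. The lever is still leaning back. An 11 N push moved nothing, so the drawer is on its stop. Next I go round behind the lever grip.

Emit:
{"op": "step_arm", "data": {"steps": [[0,0,-0.08,0,0,0,1],[0,0,-0.21,0,0,0,1],[0,0,-0.34,0,0,0,1],[0,0,-0.47,0,0,0,1],[0,0,-0.6,0,0,0,1],[0,0,-0.73,0,0,0,1],[0,0,-0.86,0,0,0,1],[0,0,-0.95,0,0,0,1]]}}

```text
time_s: 20.88
position: [0.5809, 0.0608, 0.3605]
tcp_rot: [[-0.001, 1.0, 0.005], [1.0, 0.001, 0.0], [0.0, 0.005, -1.0]]
force: [0.2, 0.3, -0.3]
opening: 0.003
grasp_force: 0.0
```

Emit:
{"op": "step_arm", "data": {"steps": [[0.06,-0.1,0,0,0,0,1],[0.16,-0.18,0,0,0,0,1],[0.28,-0.25,0,0,0,0,1],[0.4,-0.32,0,0,0,0,1],[0.52,-0.38,0,0,0,0,1],[0.64,-0.42,0,0,0,0,1],[0.74,-0.44,0,0,0,0,1],[0.79,-0.447,0,0,0,0,1]]}}

```text
time_s: 21.55
position: [0.4436, 0.3008, 0.3564]
tcp_rot: [[-0.005, 1.0, -0.001], [1.0, 0.005, 0.002], [0.002, -0.001, -1.0]]
force: [0.7, -1.1, -0.2]
opening: 0.006
grasp_force: 0.0
```

```bash
python3 - <<'E'
from h import *
plan((.446,.292,.225,0),(.446,.25,.225,0),(.446,.16,.225,0))
E
```

```text
t 21.55 p [0.4436 0.3008 0.3564] yaw 0.26 tilt [-0.0006  0.0022] F [ 0.7 -1.1 -0.2] open 0.006 gf 0.0
(0.446, 0.292, 0.225, 0) -> [-0.029  0.008  0.438] turn z 0.006 dist 0.132
(0.446, 0.25, 0.225, 0) -> [-0.14  0.    0.  ] turn z 0.0 dist 0.042
(0.446, 0.16, 0.225, 0) -> [-0.3  0.   0. ] turn z 0.0 dist 0.09
```

Emit:
{"op": "step_arm", "data": {"steps": [[0,0.008,0.05,0,0,0,1],[0,0.008,0.13,0,0,0,1],[0,0.008,0.22,0,0,0,1],[0,0.008,0.3,0,0,0,1],[0,0.008,0.37,0,0,0,1],[0,0.008,0.42,0,0,0,1],[0,0.008,0.438,0,0,0,1],[0,0.008,0.438,0,0,0,1]]}}

```text
time_s: 22.22
position: [0.4471, 0.2969, 0.2233]
tcp_rot: [[-0.001, 1.0, -0.004], [1.0, 0.001, -0.001], [-0.001, -0.004, -1.0]]
force: [0.6, 0.5, 0.6]
opening: 0.003
grasp_force: 0.0
```

Emit:
{"op": "step_arm", "data": {"steps": [[-0.02,0,0,0,0,0,1],[-0.04,0,0,0,0,0,1],[-0.06,0,0,0,0,0,1],[-0.08,0,0,0,0,0,1],[-0.1,0,0,0,0,0,1],[-0.12,0,0,0,0,0,1],[-0.14,0,0,0,0,0,1],[-0.16,0,0,0,0,0,1]]}}

```text
time_s: 22.88
position: [0.4504, 0.2529, 0.2273]
tcp_rot: [[0.003, 1.0, 0.006], [1.0, -0.004, 0.012], [0.012, 0.006, -1.0]]
force: [-0.7, 11.4, 9.2]
opening: 0.006
grasp_force: 6.3
```

The reaction is upward drag: the bar rises along its arc and friction pulls the finger up with it. I follow the arc upward.

Emit:
{"op": "step_arm", "data": {"steps": [[-0.007,0,-0.013,0,0,0,1],[-0.02,0,-0.03,0,0,0,1],[-0.04,0,-0.043,0,0,0,1],[-0.067,0,-0.057,0,0,0,1],[-0.093,0,-0.065,0,0,0,1],[-0.12,0,-0.07,0,0,0,1],[-0.147,0,-0.073,0,0,0,1],[-0.173,0,-0.075,0,0,0,1]]}}

```text
time_s: 23.55
position: [0.4482, 0.1953, 0.2473]
tcp_rot: [[0.001, 1.0, -0.001], [1.0, -0.001, -0.001], [-0.001, -0.001, -1.0]]
force: [-0.2, 1.3, 0.8]
opening: 0.003
grasp_force: 0.7
```

Emit:
{"op": "step_arm", "data": {"steps": [[-0.015,0,0,0,0,0,1],[-0.03,0,0,0,0,0,1],[-0.045,0,0,0,0,0,1],[-0.06,0,0,0,0,0,1],[-0.075,0,0,0,0,0,1],[-0.09,0,0,0,0,0,1],[-0.09,0,0,0,0,0,1],[-0.09,0,0,0,0,0,1]]}}

```text
time_s: 24.22
position: [0.4486, 0.1695, 0.2472]
tcp_rot: [[0.001, 1.0, -0.0], [1.0, -0.001, -0.0], [-0.0, -0.0, -1.0]]
force: [0.1, 0.5, -0.2]
opening: 0.004
grasp_force: 0.0
```

```bash
python3 - <<'E'
from h import *
plan()
s=cam('side'); im=s['image']; T0=cv2.imread('pics/side0.png')[:,:,::-1]
def blk(a):
    d=(a.max(2)<45).astype(np.uint8)[250:380,325:385]; n,l,st,ce=cv2.connectedComponentsWithStats(d)
    return [(st[i].tolist(),(ce[i]+[325,250]).round(1).tolist()) for i in range(1,n) if st[i,4]>25]
print('before',blk(T0)); print('now',blk(im))
yp=.177
th=np.radians(65)
for n,a in(('open',-40),('clamped',65)):
    a=np.radians(a); print(n,proj(s,[.446,yp-.095*np.sin(a),.174+.095*np.cos(a)]))
E
```

```text
t 24.22 p [0.4486 0.1695 0.2472] yaw -0.05 tilt [-0.0001 -0.    ] F [ 0.1  0.5 -0.2] open 0.004 gf 0.0
before [([8, 88, 35, 14, 251], [350.2, 344.6])]
now [([0, 0, 60, 43, 1343], [362.5, 273.2]), ([13, 45, 36, 21, 287], [354.9, 303.4])]
open [350.46157613 343.71896795]
clamped [358.37785514 291.11721624]
```

Emit:
{"op": "step_arm", "data": {"steps": [[0,0,-0.05,0,0,0,1],[0,0,-0.14,0,0,0,1],[0,0,-0.24,0,0,0,1],[0,0,-0.34,0,0,0,1],[0,0,-0.4,0,0,0,1],[-0.1,0,-0.4,0,0,0,1],[-0.22,0,-0.4,0,0,0,1],[-0.34,0,-0.4,0,0,0,1]]}}

```text
time_s: 24.93
position: [0.4485, 0.0675, 0.3679]
tcp_rot: [[-0.003, 1.0, 0.002], [1.0, 0.003, -0.0], [-0.0, 0.002, -1.0]]
force: [0.7, 0.1, -0.4]
opening: 0.006
grasp_force: 0.0
```

Emit:
{"op": "step_arm", "data": {"steps": [[-0.13,0,0,0,0,0,1],[-0.26,0,0,0,0,0,1],[-0.39,0,0,0,0,0,1],[-0.5,0,0,0,0,0,1],[-0.58,0,0,0,0,0,1],[-0.6,0,0,0,0,0,1],[-0.6,0,0,0,0,0,1]]}}

```text
time_s: 25.52
position: [0.4486, -0.1135, 0.3671]
tcp_rot: [[0.003, 1.0, -0.0], [1.0, -0.003, 0.0], [0.0, -0.0, -1.0]]
force: [0.4, -0.3, -0.3]
opening: 0.006
grasp_force: 0.0
```

```bash
python3 - <<'E'
from h import *
plan()
s=cam('side'); im=s['image']; T0=cv2.imread('pics/side0.png')[:,:,::-1]; a=im.astype(int)
d=(im.max(2)<45).astype(np.uint8)[265:380,325:385]; n,l,st,ce=cv2.connectedComponentsWithStats(d)
print([(st[i].tolist(),(ce[i]+[325,265]).round(1).tolist()) for i in range(1,n) if st[i,4]>25])
for y in(.177,.174):
  for ang in(55,65,75):
    r=np.radians(ang); print(y,ang,proj(s,[.446,y-.095*np.sin(r),.174+.095*np.cos(r)]).round(1))
# drawer bar: grey strip profile in front of the housing at several columns; edges with expected rows for bar outer top edge at shut
for x in(.5,.58):
    print([proj(s,[x,y,.107]).round(1).tolist() for y in(.130,.14,.150,.160)])
    u=int(proj(s,[x,.15,.107])[0]); print(u,[(v,int(im[v,u].mean())) for v in range(312,350,1)])
# bystanders: changed pixels vs start in the rest of bench
df=(np.abs(a-T0.astype(int)).max(2)>60).astype(np.uint8); n,l,st,ce=cv2.connectedComponentsWithStats(df)
print([(st[i].tolist()) for i in range(1,n) if st[i,4]>60])
E
```

```text
t 25.52 p [ 0.4486 -0.1135  0.3671] yaw -0.18 tilt [-0.0002  0.0002] F [ 0.4 -0.3 -0.3] open 0.006 gf 0.0
[([20, 22, 30, 11, 174], [359.6, 291.9])]
0.177 55 [358.5 290.1]
0.177 65 [358.4 291.1]
0.177 75 [358.1 293.4]
0.174 55 [358.6 289. ]
0.174 65 [358.5 290. ]
0.174 75 [358.3 292.3]
[[328.7, 329.8], [328.0, 333.6], [327.3, 337.5], [326.5, 341.4]]
327 [(312, 236), (313, 236), (314, 236), (315, 236), (316, 236), (317, 237), (318, 236), (319, 237), (320, 237), (321, 236), (322, 237), (323, 237), (324, 237), (325, 237), (326, 237), (327, 236), (328, 237), (329, 237), (330, 237), (331, 237), (332, 237), (333, 237), (334, 237), (335, 237), (336, 237), (337, 237), (338, 228), (339, 189), (340, 169), (341, 169), (342, 165), (343, 134), (344, 85), (345, 84), (346, 115), (347, 162), (348, 194), (349, 218)]
[[294.0, 324.1], [293.1, 327.8], [292.1, 331.6], [291.1, 335.5]]
292 [(312, 237), (313, 237), (314, 236), (315, 237), (316, 237), (317, 237), (318, 236), (319, 237), (320, 237), (321, 237), (322, 236), (323, 237), (324, 237), (325, 237), (326, 237), (327, 237), (328, 237), (329, 237), (330, 237), (331, 237), (332, 226), (333, 175), (334, 170), (335, 171), (336, 165), (337, 131), (338, 82), (339, 96), (340, 126), (341, 173), (342, 214), (343, 217), (344, 216), (345, 215), (346, 214), (347, 214), (348, 216), (349, 215)]
[[356, 0, 172, 93, 9716], [587, 8, 50, 18, 556], [334, 92, 94, 69, 2180], [363, 138, 41, 7, 96], [346, 205, 49, 53, 1350], [621, 256, 19, 53, 452], [270, 276, 106, 61, 3046], [537, 283, 60, 34, 220], [280, 334, 90, 19, 534], [505, 342, 68, 35, 686]]
```

```bash
python3 -c "
from rig import *
print(hand_in())"
```

```text
the job is handed in; nothing more can be done
None
```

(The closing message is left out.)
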